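Roll a sample canister up the loading ramp into the warmer

ROBOT

A 7-joint arm with a two-finger parallel gripper is mounted at the origin on the work surface. World frame = base frame: x ahead of the robot, y to its left, z up, the work surface at z = 0. Lengths are in mm, angles in rad, forces in N, time in s.
With the tool pointing down it reaches from about 425 to 825 mm from the base axis. Payload 3.6 kg.
Tool frame: the origin (TCP) lies at the very end of the fingers, on their centre line; the grasp point (between the pads) lies 19 mm behind it; y points along the fingers, z is the direction in which the jaws open and shut, and the axes are right-handed (so a half turn about y gives the same grasp; the last joint's range is limited). The gripper opens to 93 mm and grips with 3 to 60 N. Pads are 15 mm wide; open, the fingers measure 128 mm over their backs; the gripper's body (75 mm by 188 mm) begins 65 mm behind the grasp point.
Start: joints at [-1.183, 0.615, -0.013, 1.423, 0.008, 1.103, -0.04], TCP at [261.919, 594.862, 218.64] pointing down, gripper open.
Joint ranges: [-3.12, 3.12], [-0.3, 2.06], [-1.34, 1.32], [0.26, 2.42], [-1.36, 4.5], [0.01, 1.98], [-2.84, 2.84]. Speed limits (rad/s): [2.79, 2.79, 3.14, 3.14, 3.14, 3.14, 3.14].

INTERFACE

Orientations are given as a unit quaternion [x, y, z, w].
In Python, from station import ctrl, vision, look_for, trace, tip_of gives the robot as it stands.
- The arm moves only by the tool move_arm, never from a script. Its argument "increments" is a list of rows, each an object of numbers: "jaw": the finger opening in cm, from 0 to 9.3; "tx", "ty", "tz": the shift along the tool's x, y, z in cm; "yaw": the turn about the tool's y in degrees. In form: [{"jaw": .., "tx": .., "ty": .., "tz": .., "yaw": ..}, ...]. A call has exactly 5 rows; each row shifts and turns the commanded pose from where the row before left it, along the tool's axes as they then stand; what a row does not reach is not made up. A row lasts 1/12 s, in which the tool goes at most 41.7 mm and 7.16 degrees, less where a joint would pass 70% of its speed; a pose out of reach is approached as far as the arm can. A call is refused whole if a number of a shift passes 4.17 or a number of a turn 7.16, either way. A call with a gripper value outside its range is refused whole. The fingers move at their own pace and stop on an object; the grip force is fixed at half the most. Time passes only in rows, so rows that do not move let the fingers close, or fill a call up. It gives the time, the measured TCP pose, the force and the opening at its end, in the units of the state.
- ctrl.get_state(): the state, without advancing time (a new reading comes with each control period).
- vision.capture(name): name is "side" or "top"; returns (picture, depth): 420x560x3 uint8, red, green, blue; 420x560 float32, mm along the optical axis (not along the pixel's ray), 0 where there is no reading.
- vision.camera_info(name): a dict with "intrinsics" (3x3 intrinsics, pixels), "R" (3x3) and "t" (3): a world point X has camera coordinates R X + t. Camera axes: x right, y down, z forward; pixel columns grow to the right and rows downward; lengths in mm; the calibration is good to about 2 mm. A picture is of the moment at which its call begins. camera_info takes no time and is no camera call.
- ctrl.hand_in(): hands the job in, once; it reports no verdict.
Trained networks look in the newest picture that a camera, given by its name, has taken for a name from the list of things; names that differ only in an ending like _2 or _b are one class to them, and where a whole thing is asked for, a point or a joint stands for the part that bears it (a point fixed in the world has none). Each returns a list of dicts, best first, with "p" (0 to 1); they miss things now and then, are a little off and sometimes report something else, mostly with a low value. They report only what shows in the picture. A call takes as long as a camera call. They do not tell look-alikes from the thing itself.
- look_for(label, camera): "position" ([x, y, z] in mm, in world coordinates, good to about 4 mm: the middle of the surface that is visible of it).
- trace(label, camera): "region" (420x560 bool, what is visible of it).
- tip_of(label, camera): "position" ([x, y, z] in mm, in world coordinates, good to about 4 mm: a listed point, or the origin of a listed thing).
The state is a dict: "time_s": time; "joint_positions": joint angles; "joint_velocities": joint speeds; "effort": joint torques, N m; "ee_pos": TCP position; "ee_rot": TCP orientation; "wrist_force": force on the tool from outside, world axes, zero at the start; "torque": the same for the moment, N m; "width": finger opening in mm.
Only numpy, scipy, OpenCV 4.12 (cv2) and the standard library are available. Lean on these libraries where they do the work, as an engineer would, in place of code of your own. Each camera call takes 0.05 s, during which the arm holds its last target.

TASK

With the fingertips, slowly (some 5 cm a second) push the steel canister that lies on the warmer's landing up the ramp until it drops into the seat against the stop, keeping the fingers behind it all the way so that it never rolls back. Only push it: do not pinch, lift or carry it. Then take the hand clear, and leave the other things on the bench where they stand.

Things in the scene. Friction and masses are not known exactly. Their poses are not given: they have to be found in the camera images.
- warmer: White bench warmer, fixed, 290 mm long, 134 wide. Origin on the bench plane, on the centre line; x runs level uphill to the stop (roughly away from the robot), y across, z up. Level landing, 12 mm above the bench, from x = -50 to 30 mm, its lower end open: a canister rolling back falls off there. Then ramp, seat and stop. Cheeks at the sides, 122 mm apart inside, stand 8 to 11 mm above the surface
- foot (a point): Foot of the ramp, on its centre line: warmer x = 30 mm, 12 mm above the bench; axes as the warmer's. From here the ramp rises evenly (8 degrees) to the crest
- crest (a point): Crest at the ramp's upper end, on its centre line: warmer x = 130 mm, 26 mm above the bench; axes as the warmer's. Past it a level seat lies 3 mm lower and runs 35 mm to the upright stop, the face (x = 165 mm) of a white housing 75 mm tall
- seat (a point): Where the canister's centre is when it is home: warmer x = 142 mm, on the centre line, 45 mm above the bench; axes as the warmer's. The canister has about 2 mm of play between crest and stop
- canister: Smooth, slippery polished steel cylinder (friction about 0.35) with black end caps, 44 mm diameter, 110 mm long, about 0.35 kg, lying across the landing, free to roll. Origin at its centre; its own y axis is the cylinder's axis (x and z turn as it rolls). Starts near the warmer's origin, its centre 34 mm above the bench, up to 0.1 rad askew
- short_canister: Bystander: short steel canister standing upright on the bench, 44 mm diameter, 70 mm tall; origin at the centre of its underside
- dishes: Bystander: stack of three round clear dishes with white lids, 60 mm diameter, 42 mm tall; origin at the centre of its underside
- jar: Bystander: amber glass jar, 52 mm diameter, 75 mm tall; origin at the centre of its underside
Things that resemble listed ones, but are neither listed nor needed, are in the scene too. What is shaped like the canister but brown or purple is not meant.

How it is judged (in metres and radians):
On the way, in this order (a step that is already met when the one before it is completed fails the run):
1. the canister is on the ramp with the fingers against it (x of canister in the frame of warmer between 0.06 and 0.13 m and contact force between the fingers and canister above 0.02 N).
2. the canister lies in the seat against the stop (x of canister in the frame of warmer between 0.137 and 0.148 m and z of canister in the frame of warmer between 0.0425 and 0.0475 m and y of canister in the frame of warmer between -0.012 and 0.012 m and angle between the y axis of canister and the y axis of warmer, either way round below 0.08 rad), for 0.2 s.
At the end, for the whole second after the job is handed in: The canister lies at rest in the seat, its centre 137 to 148 mm along the warmer's x, within 12 mm of its centre line and 2.5 mm of the seated height, its axis within 0.08 rad of the warmer's y; the bystanders stand within 20 mm of where they were (all of step 2 and linear speed of canister below 0.02 m/s and distance of each of short_canister, dishes, jar from where it was at the start of the episode below 0.02 m and angle between each of short_canister, dishes, jar's own z axis and vertical below 0.2 rad); the robot touches nothing.
It fails at once if the canister rolls back off the landing (more than 35 mm downhill of the warmer's origin) (x of canister in the frame of warmer below -0.035 m).
It fails at once if the canister rolls freely on the ramp (over 0.2 m/s with nothing touching it) (x of canister in the frame of warmer between 0.03 and 0.122 m and linear speed of canister above 0.2 m/s and contact force between each of the fingers, the arm and canister below 0.001 N).
It fails at once if the canister is lifted more than about 10 mm off the warmer ((x of canister in the frame of warmer below 0.04 m and z of canister in the frame of warmer above 0.046 m) or (x of canister in the frame of warmer below 0.085 m and z of canister in the frame of warmer above 0.052 m) or z of canister in the frame of warmer above 0.058 m).
It fails at once if the canister is pinched or forced (over 25 N from the fingers on the way up, over 60 N anywhere) ((x of canister in the frame of warmer below 0.125 m and contact force between the fingers and canister above 25 N) or contact force between the fingers and canister above 60 N).
It fails at once if a bystander is pushed more than 20 mm or tipped (distance of any of short_canister, dishes, jar from where it was at the start of the episode above 0.02 m or angle between any of short_canister, dishes, jar's own z axis and vertical above 0.3 rad).
It also fails if it takes over 38 s, if anything falls off the work surface, if the arm or the gripper's body presses on something with over 40 N, if the wrist force passes 120 N, or if a joint passes its speed limit or range.

## Working session

There is one attempt and no reset: what is moved stays moved. The work goes in short steps, Python scripts to look and compute and a tool call to move; the robot and the scene stay as the last step left them, time stands still between calls to the robot, and variables do not carry over. Pictures are saved under pics/ and viewed, and the job is handed in when it is done.

Besides the shell and the picture viewer there is one more tool, called after ">>>" as name(argument=value, ...) on one line, values as JSON. move_arm: Moves the arm, as the interface text tells. Its arguments: {"type":"object","properties":{"increments":{"type":"array"}},"required":["increments"]}

```bash
mkdir -p pics; cat > h.py <<'E'
import numpy as np, cv2
from station import ctrl, vision, look_for, trace, tip_of
def info(c):
    i=vision.camera_info(c); return np.array(i["intrinsics"]),np.array(i["R"]),np.array(i["t"]).ravel()
def proj(c,X):
    K,R,t=info(c); p=K@(R@np.array(X,float)+t); return p[:2]/p[2]
def cloud(c,d):
    K,R,t=info(c); v,u=np.mgrid[:d.shape[0],:d.shape[1]]
    P=np.stack([(u-K[0,2])/K[0,0]*d,(v-K[1,2])/K[1,1]*d,d],-1)
    return (P-t)@R   # R^T (P-t)
E
python3 - <<'E'
from h import *
s=ctrl.get_state(); print({k:np.round(s[k],3).tolist() for k in s})
for c in("side","top"):
    im,d=vision.capture(c); cv2.imwrite(f"pics/{c}0.png",im[...,::-1]); np.savez(f"/tmp/{c}0.npz",im=im,d=d)
    for l in("warmer","foot","crest","seat","canister","short_canister","dishes","jar"):
        f=tip_of(l,c); print(c,l,[(np.round(x["position"]).tolist(),round(x["p"],2)) for x in f[:3]])
    print([np.round(x,2).tolist() for x in info(c)])
print(ctrl.get_state()["time_s"])
E
```

```text
{'time_s': 0.0, 'joint_positions': [-1.183, 0.616, -0.013, 1.425, 0.008, 1.103, -0.04], 'joint_velocities': [0.0, -0.0, -0.0, -0.001, 0.001, 0.0, -0.001], 'effort': [0.0, -45.894, 0.209, -16.574, -0.061, 0.021, 0.0], 'ee_pos': [261.611, 594.17, 217.496], 'ee_rot': [0.693, -0.146, 0.145, -0.691], 'wrist_force': [-0.741, -0.688, -0.291], 'torque': [-0.004, 0.06, -0.004], 'width': 92.636}
side warmer []
side foot []
side crest [([640.0, 131.0, 24.0], 0.77), ([538.0, 114.0, 12.0], 0.73)]
side seat [([512.0, 111.0, 0.0], 0.72), ([650.0, 134.0, 47.0], 0.71)]
side canister [([337.0, -8.0, 19.0], 0.89), ([683.0, -84.0, 23.0], 0.74), ([512.0, 115.0, 33.0], 0.61)]
side short_canister [([631.0, 312.0, 2.0], 0.71)]
side dishes [([476.0, 266.0, -2.0], 0.93)]
side jar [([544.0, -64.0, -2.0], 0.61)]
[[[386.46, 0.0, 283.66], [0.0, 386.46, 209.19], [0.0, 0.0, 1.0]], [[0.7, -0.71, 0.0], [-0.42, -0.42, -0.8], [0.57, 0.56, -0.6]], [-321.43, 299.42, 535.54]]
top warmer [([514.0, 113.0, -0.0], 0.94)]
top foot []
top crest [([639.0, 135.0, 27.0], 0.77), ([512.0, 109.0, 30.0], 0.43)]
top seat [([648.0, 133.0, 46.0], 0.91)]
top canister [([346.0, -9.0, 27.0], 0.83), ([684.0, -82.0, 26.0], 0.71), ([511.0, 110.0, 28.0], 0.67)]
top short_canister [([625.0, 314.0, -0.0], 0.97), ([476.0, 268.0, 2.0], 0.59)]
top dishes [([476.0, 267.0, 2.0], 0.94)]
top jar [([542.0, -68.0, -5.0], 0.98)]
[[[453.66, 0.0, 276.73], [0.0, 453.66, 209.11], [0.0, 0.0, 1.0]], [[-0.02, -1.0, 0.03], [-0.99, 0.02, -0.13], [0.13, -0.03, -0.99]], [67.85, 518.25, 775.57]]
0.9
```

View pics/top0.png

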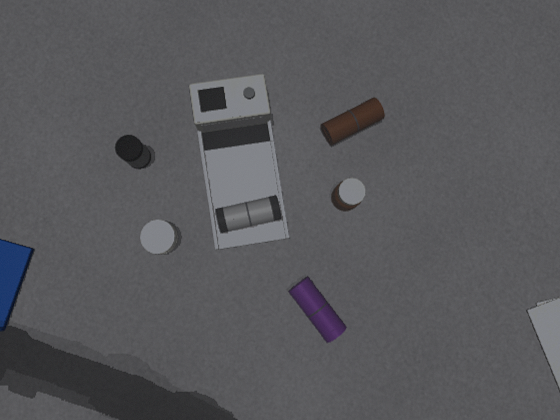

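View pics/side0.png

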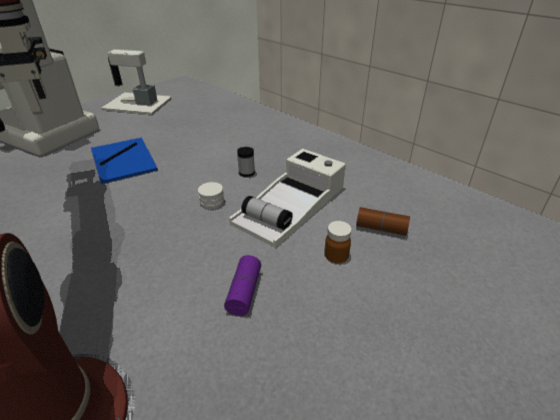

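The top picture shows the warmer, with its housing at about (231,102), and the grey canister lying on the landing at (249,214). The dishes are at (158,237), the short canister at (132,150) and the jar at (350,193). The brown and purple look-alikes lie off to the right. Next I'll measure the warmer's yaw and the canister's pose.

```bash
cat > meas.py <<'E'
from h import *
def measure(c,out=True):
    d=np.load(f"/tmp/{c}0.npz")["d"]; P=cloud(c,d).reshape(-1,3)[d.ravel()>0]
    near=(np.abs(P[:,0]-590)<190)&(np.abs(P[:,1]-125)<110)
    return P[near]
if __name__=="__main__":
  for c in("top","side"):
    Q=measure(c)
    print(c,"bench z",np.median(Q[Q[:,2]<8,2]))
    H=Q[(Q[:,2]>68)&(Q[:,2]<82)&(Q[:,0]>640)]; 
    r=cv2.minAreaRect(H[:,:2].astype(np.float32)); print("housing top z",np.median(H[:,2]),r, np.round(cv2.boxPoints(r)).tolist())
    W=Q[(Q[:,2]>8)]; W=W[(W[:,1]>30)&(W[:,1]<215)&(W[:,0]<760)]
    r=cv2.minAreaRect(W[:,:2].astype(np.float32)); print("warmer all",r,np.round(cv2.boxPoints(r)).tolist())
    C=Q[(Q[:,2]>42)&(Q[:,2]<62)&(np.hypot(Q[:,0]-512,Q[:,1]-112)<75)]
    m=C.mean(0); u,s,v=np.linalg.svd(C[:,:2]-m[:2],full_matrices=False); print("can",m,len(C),v[0],C[:,2].max())
    a=(C[:,:2]-m[:2])@v[0]; print("ext",a.min(),a.max(), "mid",m[:2]+v[0]*(a.min()+a.max())/2)
E
python3 meas.py
```

```text
top bench z -0.7214302804254373
housing top z 74.23155597133429 ((709.0768432617188, 138.42950439453125), (75.66519165039062, 134.02987670898438), 8.021940231323242) [[662.0, 200.0], [681.0, 67.0], [756.0, 77.0], [737.0, 210.0]]
warmer all ((603.229248046875, 123.60523223876953), (289.5201416015625, 134.26661682128906), 7.950171947479248) [[451.0, 170.0], [469.0, 37.0], [756.0, 77.0], [737.0, 210.0]]
can [510.2977005  109.27988949  51.6797326 ] 1448 [-0.20561813  0.9786323 ] 58.81431514612982
ext -55.50123198758371 54.86081294820555 mid [510.36354139 108.96652211]
side bench z 0.5810805269798776
housing top z 75.4189576279754 ((709.7554321289062, 138.71041870117188), (76.51669311523438, 133.81439208984375), 8.587241172790527) [[662.0, 199.0], [682.0, 67.0], [758.0, 78.0], [738.0, 211.0]]
warmer all ((603.5921020507812, 124.88706970214844), (291.4697570800781, 136.96144104003906), 7.967424392700195) [[450.0, 173.0], [469.0, 37.0], [757.0, 77.0], [738.0, 213.0]]
can [505.28043938 104.88770675  51.7078805 ] 643 [ 0.2328679  -0.97250838] 58.45321563552825
ext -60.61686593985526 51.969434258704666 mid [504.27358474 109.09255662]
```

```bash
cat > plan.py <<'E'
from h import *
from scipy.spatial.transform import Rotation as Ro
W0=np.array([509.2,110.8,0]); th=np.radians(7.98)
Rw=Ro.from_euler('z',th).as_matrix()
def st():
    s=ctrl.get_state(); R=Ro.from_quat(s["ee_rot"]).as_matrix(); return s,R
def report():
    s,R=st(); p=np.array(s["ee_pos"])
    print("t",round(s["time_s"],2),"tcp",p.round(1),"in warmer",(Rw.T@(p-W0)).round(1),"F",np.round(s["wrist_force"],1),"w",round(s["width"],1))
    print("tool axes (cols x,y,z) in warmer\n",(Rw.T@R).round(3))
    return s,R
def delta(tw):  # target in warmer frame -> tool shift cm
    s,R=st(); return R.T@(Rw@np.array(tw,float)+W0-np.array(s["ee_pos"]))/10
E
python3 - <<'E'
from plan import *
s,R=report()
A=Rw.T@R
# yaw about tool y by a: R' = R*Ry(a); want tool z along +-warmer y
for sg in (1,-1):
    best=min(np.arange(-200,200,.1),key=lambda a:np.linalg.norm((A@Ro.from_euler('y',a,degrees=True).as_matrix())[:,2]-[0,sg,0]))
    print(sg,best,"j7",s["joint_positions"][6])
    R2=R@Ro.from_euler('y',best,degrees=True).as_matrix()
    print((Rw.T@R2).round(2), (R2.T@(Rw@np.array([-52,0,120.])+W0-s["ee_pos"])/10).round(2))
E
```

```text
t 0.9 tcp [261.9 594.8 218.6] in warmer [-177.7  513.7  218.6] F [-0.   0.5  0.1] w 93.0
tool axes (cols x,y,z) in warmer
 [[ 0.85  -0.     0.526]
 [-0.526 -0.     0.85 ]
 [-0.    -1.    -0.   ]]
1 -31.700000000009567 j7 -0.04036251074817258
[[ 1. -0.  0.]
 [-0. -0.  1.]
 [-0. -1. -0.]] [ 12.61   9.87 -51.36]
-1 148.29999999998017 j7 -0.04036251074817258
[[-1. -0. -0.]
 [ 0. -0. -1.]
 [ 0. -1.  0.]] [-12.61   9.87  51.36]
```

>>> move_arm(increments=[{"jaw": 6.4, "tx": 0, "ty": 0, "tz": 0, "yaw": -6.34}, {"jaw": 6.4, "tx": 0, "ty": 0, "tz": 0, "yaw": -6.34}, {"jaw": 6.4, "tx": 0, "ty": 0, "tz": 0, "yaw": -6.34}, {"jaw": 6.4, "tx": 0, "ty": 0, "tz": 0, "yaw": -6.34}, {"jaw": 6.4, "tx": 0, "ty": 0, "tz": 0, "yaw": -6.34}])

```text
time_s: 1.32
ee_pos: [262.0, 594.8, 218.7]
ee_rot: [0.705, 0.051, -0.051, -0.705]
wrist_force: [0.1, -0.8, 0.5]
width: 65.7
```

>>> move_arm(increments=[{"jaw": 6.4, "tx": 0.8, "ty": 0.2, "tz": -3.4, "yaw": 0}, {"jaw": 6.4, "tx": 0.8, "ty": 0.2, "tz": -3.4, "yaw": 0}, {"jaw": 6.4, "tx": 0.8, "ty": 0.2, "tz": -3.4, "yaw": 0}, {"jaw": 6.4, "tx": 0.8, "ty": 0.2, "tz": -3.4, "yaw": 0}, {"jaw": 6.4, "tx": 0.8, "ty": 0.2, "tz": -3.4, "yaw": 0}])

```text
time_s: 1.73
ee_pos: [325.5, 430.4, 208.7]
ee_rot: [-0.705, -0.049, 0.049, 0.705]
wrist_force: [1.0, -0.6, -0.7]
width: 64.0
```

```bash
python3 -c "
from plan import *
report(); print(delta([-52,0,110]))"
```

```text
t 1.73 tcp [325.5 430.4 208.7] in warmer [-137.5  342.   208.7] F [ 1.  -0.6 -0.7] w 64.0
tool axes (cols x,y,z) in warmer
 [[ 1.     0.     0.001]
 [-0.001  0.     1.   ]
 [ 0.    -1.     0.   ]]
[  8.57030505   9.86878751 -34.19991393]
```

>>> move_arm(increments=[{"jaw": 6.4, "tx": 0.8, "ty": 0.6, "tz": -3.4, "yaw": 0}, {"jaw": 6.4, "tx": 0.8, "ty": 0.6, "tz": -3.4, "yaw": 0}, {"jaw": 6.4, "tx": 0.8, "ty": 0.6, "tz": -3.4, "yaw": 0}, {"jaw": 6.4, "tx": 0.8, "ty": 0.6, "tz": -3.4, "yaw": 0}, {"jaw": 6.4, "tx": 0.8, "ty": 0.6, "tz": -3.4, "yaw": 0}])

```text
time_s: 2.15
ee_pos: [388.7, 267.7, 178.8]
ee_rot: [-0.705, -0.049, 0.049, 0.706]
wrist_force: [0.8, -0.5, -0.7]
width: 63.7
```

>>> move_arm(increments=[{"jaw": 6.4, "tx": 0.8, "ty": 0.9, "tz": -3.4, "yaw": 0}, {"jaw": 6.4, "tx": 0.8, "ty": 0.9, "tz": -3.4, "yaw": 0}, {"jaw": 6.4, "tx": 0.8, "ty": 0.9, "tz": -3.4, "yaw": 0}, {"jaw": 6.4, "tx": 0.8, "ty": 0.9, "tz": -3.4, "yaw": 0}, {"jaw": 6.4, "tx": 0.8, "ty": 0.9, "tz": -3.4, "yaw": 0}])

```text
time_s: 2.57
ee_pos: [451.9, 104.8, 133.7]
ee_rot: [-0.705, -0.049, 0.049, 0.705]
wrist_force: [0.7, 1.1, -0.4]
width: 64.1
```

```bash
python3 -c "
from plan import *
report(); print(delta([-52,0,24]))
for c in ('side','top'):
    im,d=vision.capture(c); cv2.imwrite('pics/%s1.png'%c,im[...,::-1])
    np.savez('/tmp/%s1.npz'%c,im=im,d=d)"
```

```text
t 2.57 tcp [451.9 104.8 133.7] in warmer [-57.5   2.  133.7] F [ 0.7  1.1 -0.4] w 64.1
tool axes (cols x,y,z) in warmer
 [[ 1.     0.001  0.001]
 [-0.001  0.     1.   ]
 [ 0.001 -1.     0.   ]]
[ 0.54053437 10.96596891 -0.20057206]
```

View pics/side1.png

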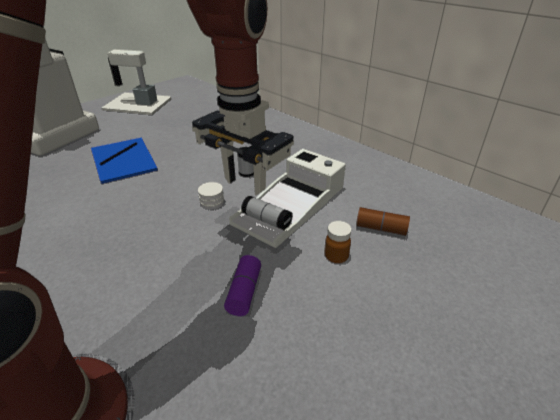

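The side picture shows the open fingers at about (245,180), above and behind the landing. The canister at (267,212) hasn't moved. Now I descend behind it.

>>> move_arm(increments=[{"jaw": 6.4, "tx": 0.06, "ty": 2.2, "tz": -0.05, "yaw": 0}, {"jaw": 6.4, "tx": 0.06, "ty": 2.2, "tz": -0.05, "yaw": 0}, {"jaw": 6.4, "tx": 0.06, "ty": 2.2, "tz": -0.05, "yaw": 0}, {"jaw": 6.4, "tx": 0.06, "ty": 2.2, "tz": -0.05, "yaw": 0}, {"jaw": 6.4, "tx": 0.06, "ty": 1.8, "tz": -0.05, "yaw": 0}])

```text
time_s: 3.08
ee_pos: [454.6, 105.0, 26.7]
ee_rot: [-0.705, -0.049, 0.049, 0.706]
wrist_force: [0.5, -0.3, 0.5]
width: 64.0
```

```bash
python3 -c "
from plan import *
report()
for c in ('side','top'):
    im,d=vision.capture(c); cv2.imwrite('pics/%s2.png'%c,im[...,::-1])
    cv2.imwrite('pics/%s2c.png'%c,cv2.resize(im[140:280,180:360,::-1],None,fx=4,fy=4))
    np.savez('/tmp/%s2.npz'%c,im=im,d=d)"
```

```text
t 3.08 tcp [454.6 105.   26.7] in warmer [-54.9   1.8  26.7] F [ 0.5 -0.3  0.5] w 64.0
tool axes (cols x,y,z) in warmer
 [[ 1.  0.  0.]
 [-0.  0.  1.]
 [ 0. -1.  0.]]
```

View pics/side2c.png

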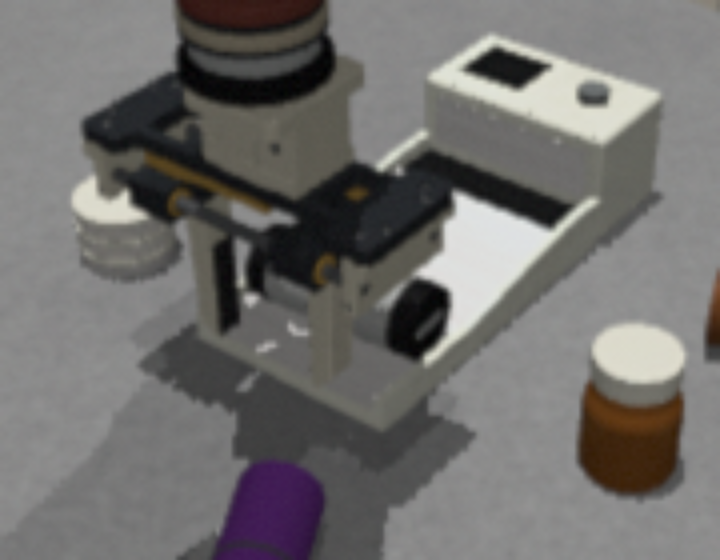

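View pics/top2c.png

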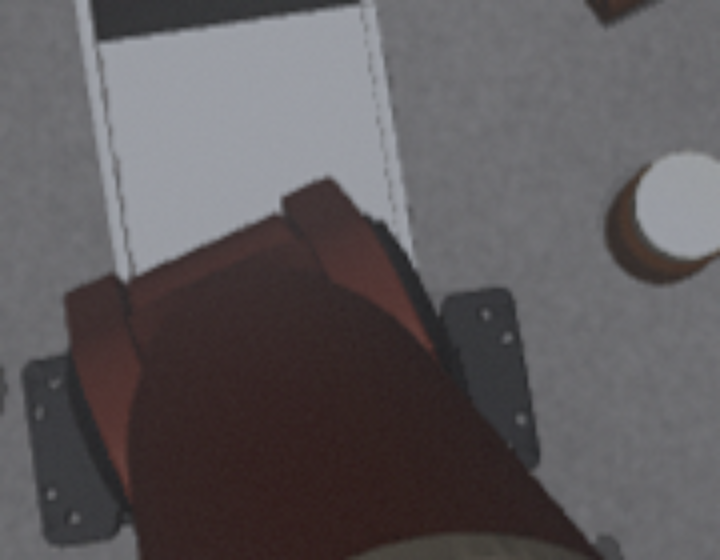

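Both fingers are behind the canister and inside the cheeks, with clear space ahead of them in the side crop. I'll centre and approach.

>>> move_arm(increments=[{"jaw": 6.4, "tx": 0.4, "ty": 0.1, "tz": -0.1, "yaw": 0}, {"jaw": 6.4, "tx": 0.4, "ty": 0.1, "tz": -0.1, "yaw": 0}, {"jaw": 6.4, "tx": 0.4, "ty": 0, "tz": 0, "yaw": 0}, {"jaw": 6.4, "tx": 0.4, "ty": 0, "tz": 0, "yaw": 0}, {"jaw": 6.4, "tx": 0.3, "ty": 0, "tz": 0, "yaw": 0}])

```text
time_s: 3.6
ee_pos: [475.0, 105.1, 26.5]
ee_rot: [-0.705, -0.05, 0.048, 0.706]
wrist_force: [-0.1, -0.5, 0.6]
width: 64.2
```

>>> move_arm(increments=[{"jaw": 6.4, "tx": 0.25, "ty": 0, "tz": 0, "yaw": 0}, {"jaw": 6.4, "tx": 0.25, "ty": 0, "tz": 0, "yaw": 0}, {"jaw": 6.4, "tx": 0.25, "ty": 0, "tz": 0, "yaw": 0}, {"jaw": 6.4, "tx": 0.25, "ty": 0, "tz": 0, "yaw": 0}, {"jaw": 6.4, "tx": 0.25, "ty": 0, "tz": 0, "yaw": 0}])

```text
time_s: 4.02
ee_pos: [486.1, 106.6, 25.6]
ee_rot: [0.705, 0.049, -0.049, -0.705]
wrist_force: [-0.7, 0.3, 0.4]
width: 63.9
```

```bash
cat > see.py <<'E'
import sys
from plan import *
n=sys.argv[1]; report()
im,d=vision.capture("side"); cv2.imwrite(f'pics/side{n}c.png',cv2.resize(im[130:270,190:370,::-1],None,fx=4,fy=4))
np.savez(f'/tmp/side{n}.npz',im=im,d=d)
print([(Rw.T@(np.array(x["position"])-W0)).round(0).tolist()+[round(x["p"],2)] for x in tip_of("canister","side")])
E
python3 see.py 3
```

```text
t 4.02 tcp [486.1 106.6  25.6] in warmer [-23.5  -0.9  25.6] F [-0.7  0.3  0.4] w 63.9
tool axes (cols x,y,z) in warmer
 [[ 1.    -0.     0.001]
 [-0.001 -0.     1.   ]
 [-0.    -1.    -0.   ]]
[[10.0, -2.0, 36.0, 0.76], [147.0, -218.0, 26.0, 0.64], [-185.0, -96.0, 19.0, 0.57]]
```

View pics/side3c.png

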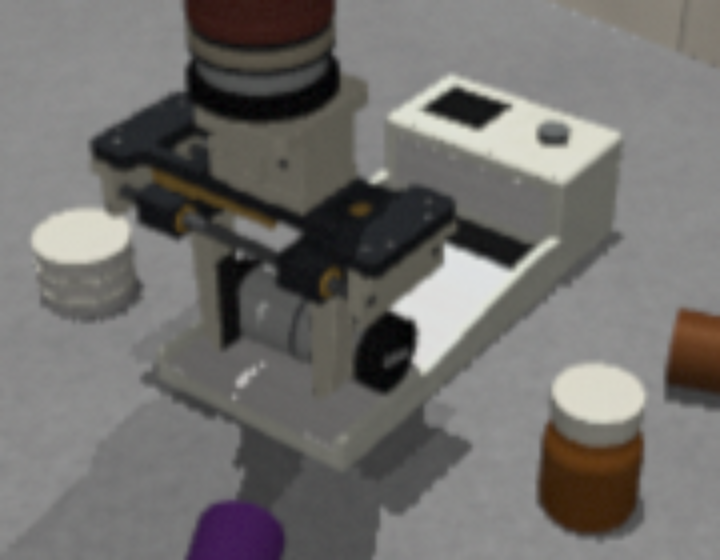

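The side crop shows the fingers right up against the canister, which is at x ≈ 9 and well aligned. I'll continue pushing at about 5 cm/s.

>>> move_arm(increments=[{"jaw": 6.4, "tx": 0.4, "ty": 0, "tz": 0, "yaw": 0}, {"jaw": 6.4, "tx": 0.4, "ty": 0, "tz": 0, "yaw": 0}, {"jaw": 6.4, "tx": 0.4, "ty": 0, "tz": 0, "yaw": 0}, {"jaw": 6.4, "tx": 0.4, "ty": 0, "tz": 0, "yaw": 0}, {"jaw": 6.4, "tx": 0.4, "ty": 0, "tz": 0, "yaw": 0}])

```text
time_s: 4.53
ee_pos: [506.1, 109.4, 25.6]
ee_rot: [0.705, 0.049, -0.049, -0.705]
wrist_force: [-1.5, 0.3, 0.9]
width: 64.1
```

>>> move_arm(increments=[{"jaw": 6.4, "tx": 0.4, "ty": -0.03, "tz": 0, "yaw": 0}, {"jaw": 6.4, "tx": 0.4, "ty": -0.05, "tz": 0, "yaw": 0}, {"jaw": 6.4, "tx": 0.4, "ty": -0.06, "tz": 0, "yaw": 0}, {"jaw": 6.4, "tx": 0.4, "ty": -0.06, "tz": 0, "yaw": 0}, {"jaw": 6.4, "tx": 0.4, "ty": -0.06, "tz": 0, "yaw": 0}])

```text
time_s: 4.95
ee_pos: [525.5, 112.2, 28.2]
ee_rot: [0.705, 0.049, -0.049, -0.705]
wrist_force: [-2.1, -0.4, 1.7]
width: 63.9
```

```bash
python3 see.py 4
```

```text
t 4.95 tcp [525.5 112.2  28.2] in warmer [16.3 -0.9 28.2] F [-2.1 -0.4  1.7] w 63.9
tool axes (cols x,y,z) in warmer
 [[ 1.    -0.001  0.001]
 [-0.001 -0.     1.   ]
 [-0.001 -1.    -0.   ]]
[[46.0, -0.0, 38.0, 0.89], [146.0, -218.0, 26.0, 0.87], [-183.0, -96.0, 21.0, 0.57]]
```

View pics/side4c.png

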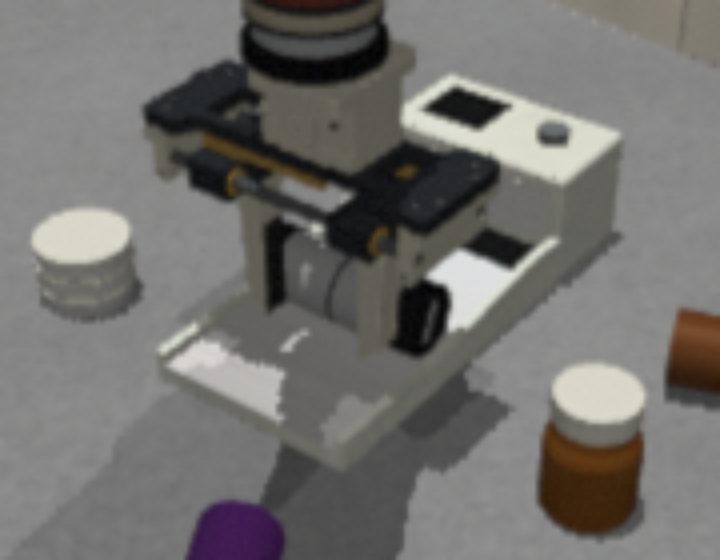

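The canister is being pushed evenly, at x ≈ 46 on the ramp, with about 2 N on the wrist.

>>> move_arm(increments=[{"jaw": 6.4, "tx": 0.4, "ty": -0.06, "tz": 0, "yaw": 0}, {"jaw": 6.4, "tx": 0.4, "ty": -0.06, "tz": 0, "yaw": 0}, {"jaw": 6.4, "tx": 0.4, "ty": -0.06, "tz": 0, "yaw": 0}, {"jaw": 6.4, "tx": 0.4, "ty": -0.06, "tz": 0, "yaw": 0}, {"jaw": 6.4, "tx": 0.4, "ty": -0.06, "tz": 0, "yaw": 0}])

```text
time_s: 5.47
ee_pos: [545.8, 114.9, 31.3]
ee_rot: [0.705, 0.049, -0.049, -0.705]
wrist_force: [-2.7, -0.8, 1.6]
width: 63.5
```

>>> move_arm(increments=[{"jaw": 6.4, "tx": 0.4, "ty": -0.06, "tz": 0, "yaw": 0}, {"jaw": 6.4, "tx": 0.4, "ty": -0.06, "tz": 0, "yaw": 0}, {"jaw": 6.4, "tx": 0.4, "ty": -0.06, "tz": 0, "yaw": 0}, {"jaw": 6.4, "tx": 0.4, "ty": -0.06, "tz": 0, "yaw": 0}, {"jaw": 6.4, "tx": 0.4, "ty": -0.06, "tz": 0, "yaw": 0}])

```text
time_s: 5.88
ee_pos: [565.6, 117.7, 34.3]
ee_rot: [0.705, 0.049, -0.049, -0.705]
wrist_force: [-2.7, -0.6, 1.9]
width: 64.1
```

```bash
python3 see.py 5
```

```text
t 5.88 tcp [565.6 117.7  34.3] in warmer [56.8 -1.  34.3] F [-2.7 -0.6  1.9] w 64.1
tool axes (cols x,y,z) in warmer
 [[ 1.    -0.     0.001]
 [-0.001 -0.     1.   ]
 [-0.    -1.    -0.   ]]
[[85.0, 2.0, 46.0, 0.98], [149.0, -216.0, 25.0, 0.84], [-185.0, -95.0, 20.0, 0.6]]
```

View pics/side5c.png

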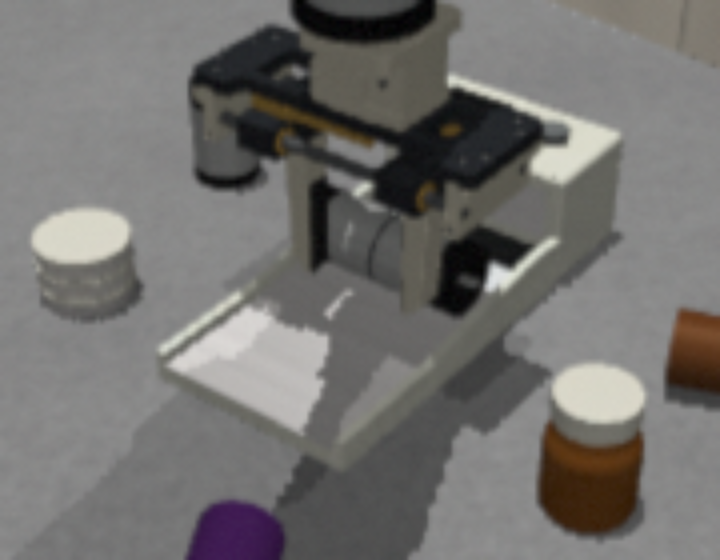

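>>> move_arm(increments=[{"jaw": 6.4, "tx": 0.4, "ty": -0.05, "tz": 0, "yaw": 0}, {"jaw": 6.4, "tx": 0.4, "ty": -0.05, "tz": 0, "yaw": 0}, {"jaw": 6.4, "tx": 0.4, "ty": -0.05, "tz": 0, "yaw": 0}, {"jaw": 6.4, "tx": 0.4, "ty": -0.05, "tz": 0, "yaw": 0}, {"jaw": 6.4, "tx": 0.4, "ty": -0.05, "tz": 0, "yaw": 0}])

```text
time_s: 6.4
ee_pos: [585.6, 120.5, 36.8]
ee_rot: [-0.705, -0.049, 0.049, 0.705]
wrist_force: [-2.8, -0.4, 1.6]
width: 64.1
```

>>> move_arm(increments=[{"jaw": 6.4, "tx": 0.4, "ty": -0.05, "tz": 0, "yaw": 0}, {"jaw": 6.4, "tx": 0.35, "ty": -0.05, "tz": 0, "yaw": 0}, {"jaw": 6.4, "tx": 0.35, "ty": -0.05, "tz": 0, "yaw": 0}, {"jaw": 6.4, "tx": 0.35, "ty": -0.05, "tz": 0, "yaw": 0}, {"jaw": 6.4, "tx": 0.35, "ty": -0.05, "tz": 0, "yaw": 0}])

```text
time_s: 6.82
ee_pos: [603.1, 122.9, 39.3]
ee_rot: [0.705, 0.049, -0.049, -0.705]
wrist_force: [-2.8, -0.7, 1.9]
width: 64.0
```

```bash
python3 see.py 6
```

```text
t 6.82 tcp [603.1 122.9  39.3] in warmer [94.6 -1.  39.3] F [-2.8 -0.7  1.9] w 64.0
tool axes (cols x,y,z) in warmer
 [[ 1.    -0.     0.001]
 [-0.001 -0.     1.   ]
 [-0.    -1.    -0.   ]]
[[146.0, -217.0, 26.0, 0.93], [-184.0, -97.0, 19.0, 0.92], [124.0, 2.0, 47.0, 0.89]]
```

View pics/side6c.png

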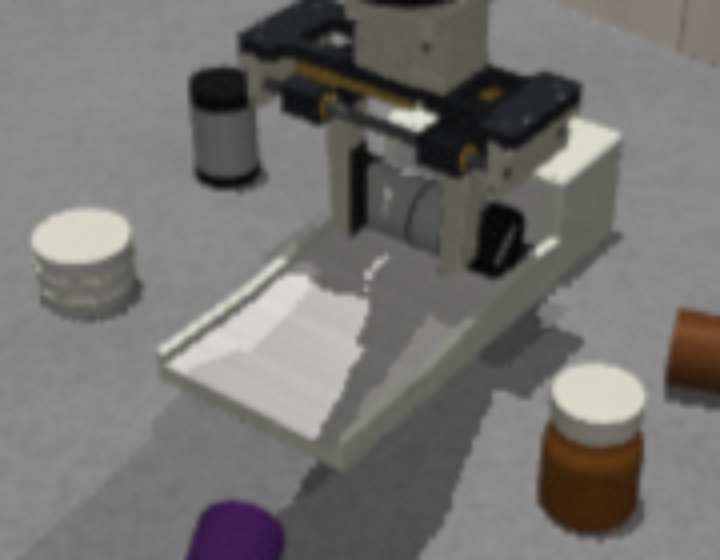

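The canister is at x ≈ 124, just short of the crest, with the fingers behind it. Now I go over the crest a bit slower.

>>> move_arm(increments=[{"jaw": 6.4, "tx": 0.35, "ty": 0, "tz": 0, "yaw": 0}, {"jaw": 6.4, "tx": 0.35, "ty": 0, "tz": 0, "yaw": 0}, {"jaw": 6.4, "tx": 0.3, "ty": 0.03, "tz": 0, "yaw": 0}, {"jaw": 6.4, "tx": 0.25, "ty": 0.03, "tz": 0, "yaw": 0}, {"jaw": 6.4, "tx": 0.2, "ty": 0.03, "tz": 0, "yaw": 0}])

```text
time_s: 7.33
ee_pos: [618.7, 125.1, 38.5]
ee_rot: [-0.705, -0.05, 0.048, 0.706]
wrist_force: [-1.1, 0.9, -0.2]
width: 64.3
```

```bash
python3 see.py 7
```

```text
t 7.33 tcp [618.7 125.1  38.5] in warmer [110.4  -1.1  38.5] F [-1.1  0.9 -0.2] w 64.3
tool axes (cols x,y,z) in warmer
 [[ 1.     0.002  0.001]
 [-0.001  0.     1.   ]
 [ 0.002 -1.     0.   ]]
[[144.0, 2.0, 44.0, 0.79], [147.0, -218.0, 25.0, 0.69], [-185.0, -96.0, 22.0, 0.68]]
```

View pics/side7c.png

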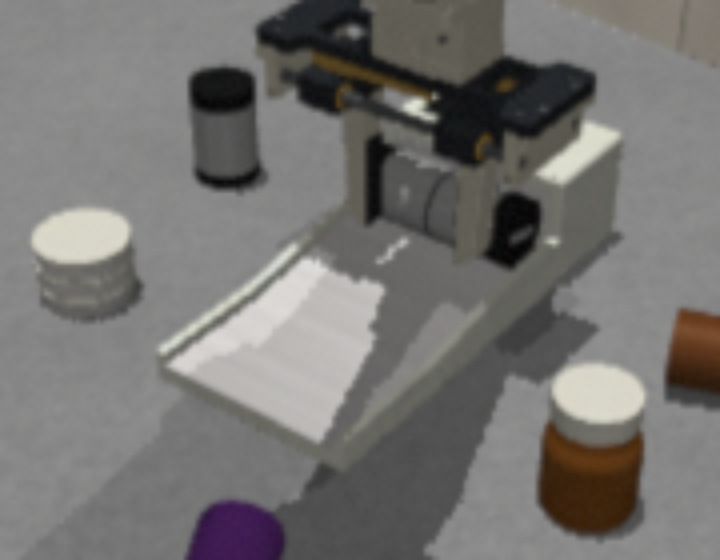

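The wrist force has dropped to near zero and the canister reads x ≈ 144, z ≈ 44, so it has gone over the crest. I'll dwell briefly, then back straight off.

>>> move_arm(increments=[{"jaw": 6.4, "tx": 0, "ty": 0, "tz": 0, "yaw": 0}, {"jaw": 6.4, "tx": 0, "ty": 0, "tz": 0, "yaw": 0}, {"jaw": 6.4, "tx": -0.3, "ty": 0, "tz": 0, "yaw": 0}, {"jaw": 6.4, "tx": -0.6, "ty": 0, "tz": 0, "yaw": 0}, {"jaw": 6.4, "tx": -1.0, "ty": 0, "tz": 0, "yaw": 0}])

```text
time_s: 7.85
ee_pos: [598.4, 122.3, 38.4]
ee_rot: [-0.705, -0.049, 0.049, 0.705]
wrist_force: [-0.1, -0.0, -0.8]
width: 64.2
```

```bash
python3 see.py 8
```

```text
t 7.85 tcp [598.4 122.3  38.4] in warmer [90.  -1.  38.4] F [-0.1 -0.  -0.8] w 64.2
tool axes (cols x,y,z) in warmer
 [[ 1.     0.001  0.001]
 [-0.001  0.     1.   ]
 [ 0.001 -1.     0.   ]]
[[143.0, 2.0, 47.0, 0.93]]
```

View pics/side8c.png

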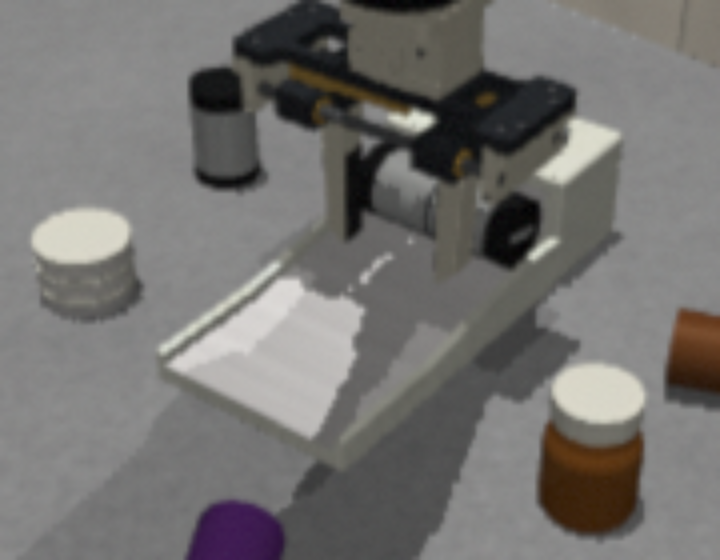

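The canister stayed in the seat, up against the stop, while the fingers came away from it. I'll retract up and back.

>>> move_arm(increments=[{"jaw": 6.4, "tx": -2.0, "ty": -0.5, "tz": 0, "yaw": 0}, {"jaw": 6.4, "tx": -2.5, "ty": -1.5, "tz": 0, "yaw": 0}, {"jaw": 6.4, "tx": -2.5, "ty": -2.5, "tz": 0, "yaw": 0}, {"jaw": 6.4, "tx": -2.5, "ty": -2.5, "tz": 0, "yaw": 0}, {"jaw": 6.4, "tx": -1.5, "ty": -2.5, "tz": 0, "yaw": 0}])

```text
time_s: 8.37
ee_pos: [486.4, 106.6, 134.0]
ee_rot: [0.706, 0.048, -0.05, -0.705]
wrist_force: [1.0, -1.0, 0.1]
width: 64.0
```

>>> move_arm(increments=[{"jaw": 6.4, "tx": 0, "ty": -2.5, "tz": 3.5, "yaw": 0}, {"jaw": 6.4, "tx": 0, "ty": -2, "tz": 3.5, "yaw": 0}, {"jaw": 6.4, "tx": 0, "ty": 0, "tz": 3.5, "yaw": 0}, {"jaw": 6.4, "tx": 0, "ty": 0, "tz": 3.5, "yaw": 0}, {"jaw": 6.4, "tx": 0, "ty": 0, "tz": 3.5, "yaw": 0}])

```text
time_s: 8.78
ee_pos: [465.4, 281.0, 178.6]
ee_rot: [-0.705, -0.05, 0.048, 0.706]
wrist_force: [0.1, 0.6, 0.8]
width: 63.7
```

>>> move_arm(increments=[{"jaw": 6.4, "tx": 0, "ty": 0, "tz": 3.5, "yaw": 0}, {"jaw": 6.4, "tx": 0, "ty": 0, "tz": 3.5, "yaw": 0}, {"jaw": 6.4, "tx": 0, "ty": 0, "tz": 3, "yaw": 0}, {"jaw": 6.4, "tx": 0, "ty": 0, "tz": 0, "yaw": 0}, {"jaw": 6.4, "tx": 0, "ty": 0, "tz": 0, "yaw": 0}])

```text
time_s: 9.2
ee_pos: [450.4, 380.6, 177.4]
ee_rot: [-0.705, -0.05, 0.051, 0.706]
wrist_force: [0.5, -1.0, 0.0]
width: 63.6
```

```bash
python3 - <<'E'
from plan import *
report()
for c in("top","side"):
    im,d=vision.capture(c); cv2.imwrite(f"pics/{c}9.png",im[...,::-1]); np.savez(f"/tmp/{c}9.npz",im=im,d=d)
    for l in("short_canister","dishes","jar"):
        f=tip_of(l,c); print(c,l,[(np.round(x["position"]).tolist(),round(x["p"],2)) for x in f[:2]])
    P=cloud(c,d).reshape(-1,3)[d.ravel()>0]; Q=(P-W0)@Rw
    C=Q[(Q[:,2]>55)&(Q[:,2]<72)&(Q[:,0]>115)&(Q[:,0]<161)&(abs(Q[:,1])<60)]
    m=C.mean(0); a=np.linalg.svd(C[:,:2]-m[:2],full_matrices=False)[2][0]; e=(C[:,:2]-m[:2])@a
    print(c,"canister upper surface in warmer",m.round(1),"zmax95",np.percentile(C[:,2],98).round(1),"axis",a.round(3),"ext",e.min().round(),e.max().round(),"ymid",(m[1]+a[1]*(e.min()+e.max())/2).round(1))
    print([(Rw.T@(np.array(x["position"])-W0)).round(0).tolist()+[round(x["p"],2)] for x in tip_of("canister",c)])
E
```

```text
t 9.2 tcp [450.4 380.6 177.4] in warmer [-20.8 275.4 177.4] F [ 0.5 -1.   0. ] w 63.6
tool axes (cols x,y,z) in warmer
 [[ 1.    -0.    -0.004]
 [ 0.004  0.001  1.   ]
 [-0.    -1.     0.001]]
top short_canister [([625.0, 314.0, -3.0], 0.84)]
top dishes [([474.0, 267.0, 2.0], 0.56)]
top jar []
top canister upper surface in warmer [140.2   0.7  63.2] zmax95 68.1 axis [0.005 1.   ] ext -55.0 55.0 ymid 0.8
[[142.0, 3.0, 43.0, 0.94], [147.0, -216.0, 24.0, 0.66], [-177.0, -96.0, 25.0, 0.55]]
side short_canister [([630.0, 312.0, 3.0], 0.65)]
side dishes [([475.0, 267.0, -2.0], 0.67)]
side jar [([542.0, -64.0, -2.0], 0.65)]
side canister upper surface in warmer [135.9  -2.3  63.4] zmax95 68.5 axis [ 0.019 -1.   ] ext -60.0 52.0 ymid 1.7
[[-186.0, -94.0, 22.0, 0.97], [144.0, -218.0, 26.0, 0.88]]
```

View pics/top9.png

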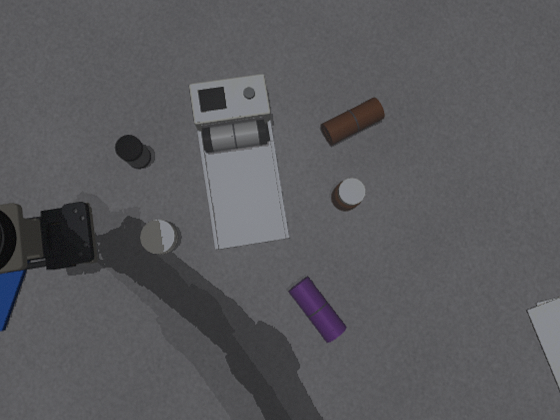

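View pics/side9.png

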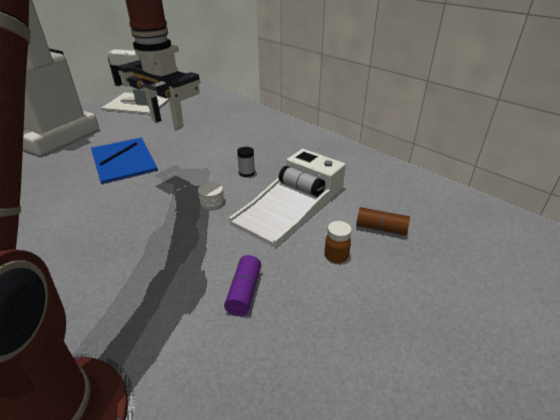

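The pictures show the canister in the seat against the housing, at (235,136) in the top picture. The jar, dishes and short canister are unmoved, and the hand is well clear of everything.

```bash
python3 -c "
from station import ctrl
print(ctrl.hand_in())"
```

```text
the job is handed in; nothing more can be done
None
```

I pushed the canister up the ramp with both fingertips held 64 mm apart, at about 3–5 cm/s. It went over the crest into the seat against the stop. I then backed the hand straight off, raised it clear and handed the job in at about 9.5 s; the hand-in gives no verdict.

- **Canister:** My last measurements put it about 140–142 mm along the warmer and 1–3 mm off its centre line. Its axis is about 0.005 rad from square in the top view and 0.02 rad in the side view. Its top reads about 68 mm above the bench; seated it should be 67 mm.
- **Forces:** Wrist force read at most about 3.5 N at the end of each move during the push, and about 1 N or less after the hand withdrew (sensor noise).
- **Bystanders:** The dishes and short canister were found within 3 mm of their starting positions. The jar is within 2 mm in the side camera. The detector missed it in the top camera, but the picture shows it in its old place.
- **Failed or disagreeing checks:**
  - The side camera's surface points gave a canister centre about 4 mm short of the top camera's. That view is one-sided and had a similar offset at the start.
  - The side detector did not report the seated canister in its final call, though the picture shows it there.

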